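# Shield half of a heart biscuit for dusting

## Task

I am about to dust icing sugar over just one half of the plain heart-shaped biscuit on the board, and need you to hold the shield. Slide the bench scraper with the blue grip up out of its slot in the wooden block, carry it over the jars without disturbing anything, and hold it upright along the heart's centre line from notch to point, centred on the biscuit, with its lower edge hovering about 8 mm above the biscuit and touching nothing. Finish while still holding it there, and do not let go.

Things in the scene. Friction and masses are not known exactly. Their poses are not given: they have to be found in the camera images.
- scraper_blue: bench scraper 115 mm high: steel blade 140 mm wide, 3 mm thick, 87 mm high, below a flat-sided blue grip 140 mm wide, 14 mm thick, 28 mm high along its whole top. Origin: middle of the straight lower edge. x along the width, y through the thickness, z up to the grip. About 0.2 kg. Starts upright (leaning up to 4 degrees) in one of the block's slots, standing on the slot's floor
- blue_grip (a point): middle of the blue grip, 101 mm above the scraper's lower edge and 14 mm below its top; axes as the scraper's
- block: fixed beech block 170 x 160 x 70 mm with three parallel slots that run along its x axis, at y = -50, 0 and +50 mm; each slot 6 mm wide, 152 mm long, open at the top and 58 mm deep (its floor 12 mm above the table). Origin: centre of its underside; z up
- scraper_red: the same size of scraper with a red grip and a comb edge, in another slot; origin in the middle of its lower edge, axes as the blue one's. Stays in the block
- scraper_black: the same scraper with a black grip, in another slot; origin in the middle of its lower edge, axes as the blue one's. Stays in the block
- board: fixed wooden board 210 x 380 x 18 mm on the table, three biscuits on it; origin: centre of its underside, z up
- heart: plain golden heart-shaped sandwich biscuit 16 mm thick, 101 mm from lobes to point, 110 mm wide, loose on the board, small red jam window near the middle. Origin: in its underside on the centre line, 46 mm from the point and 46 mm from the bottom of the notch. x along the centre line from point to notch (point towards -x), y across, z up; top face at z = 16 mm
- star_biscuit: sugared six-pointed star sandwich biscuit 16 mm thick, 100 mm across, on the board; origin: centre of its underside
- round_biscuit: sugared round sandwich biscuit 16 mm thick, 84 mm across with a red jam window, on the board; origin: centre of its underside
- shaker: aluminium sugar shaker, 68 mm in diameter and 132 mm high, standing between block and board; origin: centre of its underside, z up
- jam_jar: red jam jar with a red lid, 68 mm in diameter and 105 mm high, between block and board; origin: centre of its underside, z up
- sprinkle_tub: yellow tub with a white lid, 60 mm in diameter and 115 mm high, between block and board; origin: centre of its underside, z up
- cutter: star-shaped steel biscuit cutter, 80 mm across and 28 mm high, beyond the board; origin: centre of its underside, z up

How it is judged:
By the outcome, as a careful person would: the job done as asked, in the order asked, and still so for the second after the job is handed in, while the arm keeps its last pose, push and grip.
It also fails if it takes over 45 s, if anything falls off the work surface, if the arm or the gripper's body presses on something with over 40 N, if the wrist force passes 120 N, or if a joint passes its speed limit or range.

## Robot

A 6-joint arm with a two-finger parallel gripper is mounted at the origin on the work surface. World frame = base frame: x ahead of the robot, y to its left, z up, the work surface at z = 0. Lengths are in mm, angles in rad, forces in N, time in s.
With the tool pointing down it reaches from about 350 to 800 mm from the base axis. Payload 7.3 kg.
Tool frame: the origin (TCP) lies on the centre line of the jaws, within the pads' length; the fingertips stand 22 mm ahead of it and the grasp point (between the pads) lies 3 mm ahead of it (arm.tip_extent is the distance from the TCP to the fingertips, in mm); x points along the fingers, z is the direction in which the jaws open and shut, and the axes are right-handed (so a half turn about x gives the same grasp; the last joint's range is limited). The gripper opens to 85 mm and grips with 20 to 120 N. Pads are 22 mm wide; open, the fingers measure 114 mm over their backs; the gripper's body (76 mm by 85 mm) begins 54 mm behind the grasp point. The pads swing forward as they close: fully open they stand 13 mm farther back than shut.
Start: joints at [-1.477, 0.342, 1.524, -0, 1.275, -0.146], TCP at [124.713, -509.989, 253.322] pointing down, gripper open.
Joint ranges: [-2.53, 2.53], [-0.77, 2.02], [0.04, 2.7], [-1, 4.14], [0.28, 2.66], [-3.11, 3.11]. Speed limits (rad/s): [2.57, 2.57, 3.14, 3.14, 3.14, 3.14].

## Interface

Orientations are given as a unit quaternion [w, x, y, z].
In Python, from station import arm gives the robot as it stands. The module is installed in compiled form; this text tells all that it offers.
- The arm moves only by the tool servo_tool, never from a script. Its arguments are lists of equal length, an entry for each row: "dp": the shift along the tool's x, y, z in mm, a list of three; "rot": the turn, a rotation vector about the tool's x, y, z in rad, a list of three; "grip": the finger opening in mm, from 0 to 85.4. A call has exactly 8 rows; each row is the pose to reach, as a shift and turn from the pose commanded when the call began, along the tool's axes at that moment; what a row does not reach only later rows make up. A row lasts 1/10 s, in which the tool goes at most 50 mm and 8.59 degrees, less where a joint would pass 70% of its speed; a pose out of reach is approached as far as the arm can. A call with a gripper value outside its range is refused whole. The fingers move at their own pace and stop on an object; "squeeze" is the grip in N (left out, the last holds). Time passes only in rows, so rows that repeat a pose let the fingers close, or fill a call up. It gives the time, the measured TCP pose, the force and the opening at its end, in the units of the state.
- arm.observe(): the state, without advancing time (a new reading comes with each control period).
- arm.camera(name): name is "scene" or "side" or "wrist"; returns a dict with "color" (384x512x3 uint8, blue, green, red), "fovy" (degrees; the focal length in pixels is half the picture's height over the tangent of half this angle, whatever the lens; pixels are square), "cx", "cy" (the principal point, pixels), "k1" (the pictures are not rectified: a ray, as slopes to the right and down, at radius r is drawn at 1 + k1 r^2 times it, then the intrinsics apply), "pose" (4x4, takes a point from camera to world coordinates); the wrist camera has in their place "tool_from_camera" (4x4, takes a point from camera to tool coordinates, whose origin is the TCP and whose axes are the tool frame's). Camera axes: x right, y down, z forward; pixel columns grow to the right and rows downward; lengths in mm; the calibration is good to about 2 mm. A picture is of the moment at which its call begins: read the wrist's pose just before it. There is no depth.
- arm.sign_off(): hands the job in, once; it reports no verdict.
The state is a dict: "clock": time; "qpos": joint angles; "joint_velocities": joint speeds; "joint_torque": joint torques, N m; "position": TCP position; "tool_rot": TCP orientation; "contact_force": force on the tool from outside, world axes, zero at the start; "torque": the same for the moment, N m; "gripper_width": finger opening in mm.
Only numpy, scipy, OpenCV 4.12 (cv2) and the standard library are available. Lean on these libraries where they do the work, as an engineer would, in place of code of your own. Each camera call takes 0.05 s, during which the arm holds its last target. There are 200 camera calls.

## Working session

There is one attempt and no reset: what is moved stays moved. The work goes in short steps, Python scripts to look and compute and a tool call to move; the robot and the scene stay as the last step left them, time stands still between calls to the robot, and variables do not carry over. Pictures are saved under pics/ and viewed, about 8 in all and at most 12, crops included, and the job is handed in when it is done.

Besides the shell and the picture viewer there is one more tool, called after "Request:" as name(argument=value, ...) on one line, values as JSON. servo_tool: Moves the arm, as the interface text tells. Its arguments: {"type":"object","properties":{"dp":{"type":"array"},"rot":{"type":"array"},"grip":{"type":"array"},"squeeze":{"type":"number"}},"required":["dp","rot","grip"]}

```bash
mkdir -p pics; ls; cat > h.py <<'E'
import numpy as np, cv2
from scipy.spatial.transform import Rotation as R
from station import arm
def state():
    s=arm.observe(); return s
def T_tool(s):
    T=np.eye(4); q=s["tool_rot"]; T[:3,:3]=R.from_quat([q[1],q[2],q[3],q[0]]).as_matrix(); T[:3,3]=s["position"]; return T
def snap(name,fn=None):
    s=arm.observe(); c=arm.camera(name)
    c=dict(c)
    if name=="wrist": c["pose"]=T_tool(s)@np.array(c["tool_from_camera"])
    c["pose"]=np.array(c["pose"]); 
    if fn: cv2.imwrite(f"pics/{fn}.png",c["color"])
    np.save(f"pics/{fn or name}.npy",{k:v for k,v in c.items()},allow_pickle=True)
    return c
def load(fn): return np.load(f"pics/{fn}.npy",allow_pickle=True).item()
def f(c): return 192/np.tan(np.radians(c["fovy"])/2)
def K(c): return np.array([[f(c),0,c["cx"]],[0,f(c),c["cy"]],[0,0,1.]])
def ray(c,uv):
    p=(np.atleast_2d(uv)-[c["cx"],c["cy"]])/f(c)
    r=p.copy()
    for _ in range(30): r=p/(1+c["k1"]*(r**2).sum(1,keepdims=True))
    d=np.c_[r,np.ones(len(r))]@c["pose"][:3,:3].T
    return c["pose"][:3,3],d/np.linalg.norm(d,axis=1,keepdims=True)
def onz(c,uv,z):
    o,d=ray(c,uv); return o+d*((z-o[2])/d[:,2])[:,None]
def proj(c,P):
    P=np.atleast_2d(P); q=(P-c["pose"][:3,3])@c["pose"][:3,:3]; r=q[:,:2]/q[:,2:]
    r=r*(1+c["k1"]*(r**2).sum(1,keepdims=True)); return r*f(c)+[c["cx"],c["cy"]]
def tri(cs,uvs):
    A=np.zeros((3,3));b=np.zeros(3)
    for c,uv in zip(cs,uvs):
        o,d=ray(c,uv);M=np.eye(3)-np.outer(d[0],d[0]);A+=M;b+=M@o
    return np.linalg.solve(A,b)
E
python3 - <<'E'
from h import *
ims=[]
for n in ["scene","side","wrist"]:
    c=snap(n,n+"0"); print(n,c["fovy"],c["cx"],c["cy"],c["k1"]);print(c["pose"].round(3).tolist())
s=arm.observe();print(s)
E
```

```text
pics
scene 57.89075460527918 256.3556420886199 193.5625573935702 -0.04997766883458293
[[-0.78, 0.4, -0.482, 1059.11], [0.626, 0.512, -0.588, 632.415], [0.012, -0.76, -0.65, 726.767], [0.0, 0.0, 0.0, 1.0]]
side 50.20925312954266 255.83948676836226 192.69958121669623 -0.08051336982951318
[[-0.938, -0.238, 0.252, 305.057], [-0.346, 0.653, -0.673, 819.284], [-0.004, -0.719, -0.695, 914.373], [0.0, 0.0, 0.0, 1.0]]
wrist 70.73195788371714 255.8550286231339 193.47625946289514 0.00313560488250609
[[0.237, -0.938, -0.253, 186.987], [-0.972, -0.229, -0.06, -495.064], [-0.002, 0.26, -0.966, 373.156], [0.0, 0.0, 0.0, 1.0]]
{'clock': 0.15, 'qpos': array([-1.47698722e+00,  3.42568946e-01,  1.52477897e+00, -1.42768059e-05,
        1.27542245e+00, -1.45998300e-01]), 'joint_velocities': array([-9.27511412e-04, -2.11152738e-03, -3.03433949e-03,  8.70101222e-04,
        9.60607727e-05,  6.12505833e-04]), 'joint_torque': array([ 1.31967183e-03, -4.33906424e+01, -2.46149254e+01, -2.62625326e-04,
        5.74443999e-03, -1.98603749e-05]), 'position': array([ 124.68833654, -509.69656314,  252.78884831]), 'tool_rot': array([ 0.55592905,  0.43689923,  0.55650934, -0.43630186]), 'contact_force': array([-0.60157216, -0.49200793, -0.73129233]), 'torque': array([ 0.02566049,  0.01042117, -0.01116013]), 'gripper_width': 85.59199042791896}
```

View pics/scene0.png

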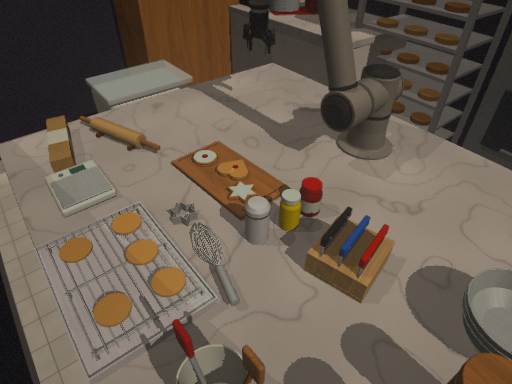

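View pics/side0.png

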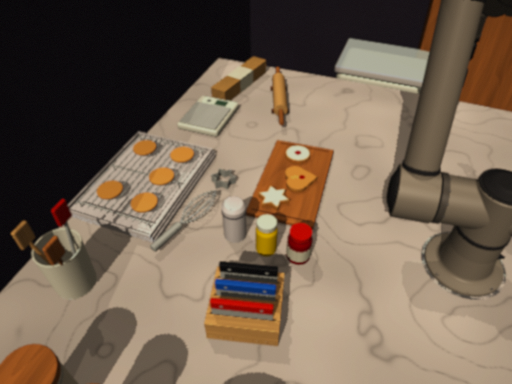

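Both views show the blue scraper in the block's middle slot (scene ~(355,237), side ~(247,287)). The heart is in the middle of the board (scene ~(233,169), side ~(300,178)), and the jars stand between them. Next I'll zoom in.

```bash
python3 - <<'E'
from h import *
def crop(n,x,y,w,h,s): 
    return cv2.resize(load(n)["color"][y:y+h,x:x+w],None,fx=s,fy=s,interpolation=cv2.INTER_CUBIC)
a=np.hstack([crop("scene0",310,205,80,60,5),crop("side0",205,255,80,60,5)])
b=np.hstack([crop("scene0",205,145,60,45,400/60),crop("side0",270,155,60,45,400/60)])
cv2.imwrite("pics/z0.png",np.vstack([a,b[:300]]))
for n in ["scene0","side0"]:
    c=load(n); hsv=cv2.cvtColor(c["color"],cv2.COLOR_BGR2HSV)
    m=cv2.inRange(hsv,(100,130,50),(130,255,255)); k,l,st,ce=cv2.connectedComponentsWithStats(m)
    i=1+np.argmax(st[1:,4]); pts=np.argwhere(l==i)[:,::-1]
    print(n,st[i],ce[i],cv2.minAreaRect(pts.astype(np.float32)))
E
```

```text
scene0 [341 216  29  41 303] [354.48184818 235.2640264 ] ((354.3728332519531, 235.17343139648438), (7.580206871032715, 47.04029083251953), 36.25383758544922)
side0 [216 280  60  15 564] [245.7464539 286.2322695] ((245.3118896484375, 286.38116455078125), (59.60272979736328, 10.049875259399414), 5.710592269897461)
```

View pics/z0.png

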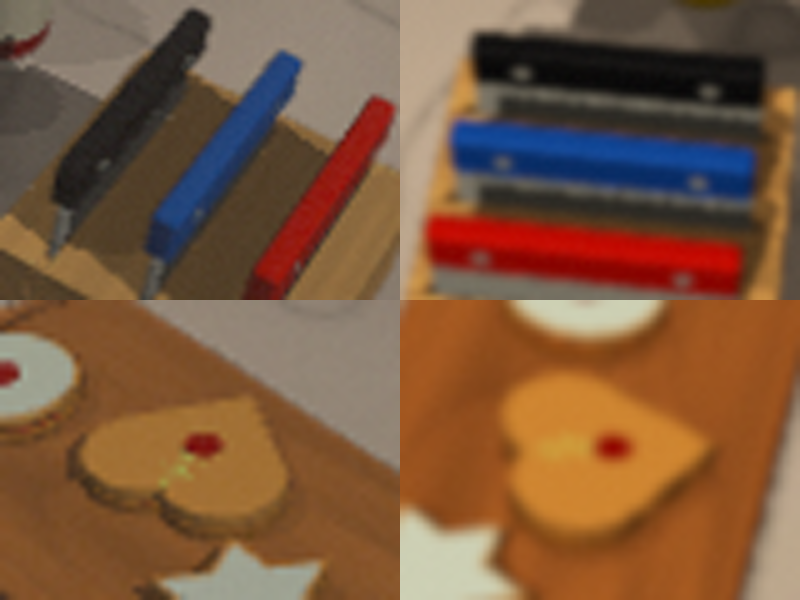

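The zoom shows the blue grip's top ends at scene (342,248) and (368,216), and at side (216,282) and (276,287). The heart's point is on the right in the side view, ~(376,177)/crop, with the notch to the left.

```bash
python3 - <<'E'
from h import *
A=load("scene0");B=load("side0")
near=tri([A,B],[(342.4,248.2),(216,282)]);far=tri([A,B],[(368,216.4),(275.8,286.8)])
print("grip top ends",near.round(1),far.round(1),np.linalg.norm(near-far))
sc=60/400
sp=lambda x,y:(205+x*sc,145+(y-300)*sc); sd=lambda x,y:(270+(x-400)*sc,155+(y-300)*sc)
pt=[sp(252,398),sd(713,446)];nt=[sp(168,484),sd(512,455)]
for n,p in(("point",pt),("notch",nt)):
    print(n,tri([A,B],p).round(1),onz(A,p[0],34).round(1),onz(B,p[1],34).round(1))
# jar tops
for n,a,b,h in(("shaker",(258,203),(234,205),132),("tub",(290,196),(266,223),115),("jam",(312,185),(300,231),105)):
    print(n,tri([A,B],[a,b]).round(1),onz(A,a,h).round(1),onz(B,b,h).round(1))
E
```

```text
grip top ends [575.9 356.2 121.3] [443.7 325.  122.2] 135.8820907703194
point [ 464.6 -172.    29.5] [[ 469.2 -164.7   34. ]] [[ 464.  -168.9   34. ]]
notch [ 551.7 -123.3   40.3] [[ 546.7 -131.1   34. ]] [[ 553.4 -129.4   34. ]]
shaker [630.7 116.8 121.7] [[637.9 125.4 132. ]] [[626.4 126.1 132. ]]
tub [532.6 135.1 105.9] [[540.2 142.2 115. ]] [[530. 143. 115.]]
jam [441.6 129.4  99.1] [[449.4 137.8 105. ]] [[440.8 130.6 105. ]]
```

Request:
servo_tool(dp=[[0, 20, -12], [0, 60, -36], [0, 100, -59], [0, 140, -82], [0, 180, -105], [0, 220, -128], [0, 260, -151], [0, 300, -175]], rot=[[0, 0, 0], [0, 0, 0], [0, 0, 0], [0, 0, 0], [0, 0, 0], [0, 0, 0], [0, 0, 0], [0, 0, 0]], grip=[60, 60, 60, 60, 60, 60, 60, 60])

```text
clock: 0.95
position: [375.6, -267.2, 253.3]
tool_rot: [0.556, 0.437, 0.556, -0.437]
contact_force: [0.4, -0.2, -0.4]
gripper_width: 60.1
```

Request:
servo_tool(dp=[[5, 40, -23], [10, 80, -46], [20, 115, -68], [28, 140, -83], [33, 155, -91], [33, 160, -94], [33, 160, -94], [33, 160, -94]], rot=[[0, 0, 0], [0, 0, 0], [0, 0, 0], [0, 0, 0], [0, 0, 0], [0, 0, 0], [0, 0, 0], [0, 0, 0]], grip=[60, 60, 60, 60, 60, 60, 60, 60])

```text
clock: 1.75
position: [507.2, -140.1, 220.5]
tool_rot: [0.556, 0.437, 0.556, -0.437]
contact_force: [0.6, -0.6, -0.5]
gripper_width: 60.2
```

```bash
python3 - <<'E'
from h import *
c=snap("wrist","w1"); s=arm.observe(); print(s["clock"],s["position"],s["gripper_width"]); print(T_tool(s)[:3,:3].round(4).tolist())
p=proj(c,[[464,-170,34],[550,-130,34]]);print(p)
cv2.imwrite("pics/w1z.png",cv2.resize(c["color"],(800,600),interpolation=cv2.INTER_CUBIC))
E
```

```text
1.8 [ 507.17721519 -140.25851644  220.66365208] 60.05591472557629
[[0.0002, 0.9716, 0.2365], [-0.0005, 0.2365, -0.9716], [-1.0, 0.0001, 0.0006]]
[[271.31158422 217.79873145]
 [255.90402881 139.20015618]]
```

View pics/w1z.png

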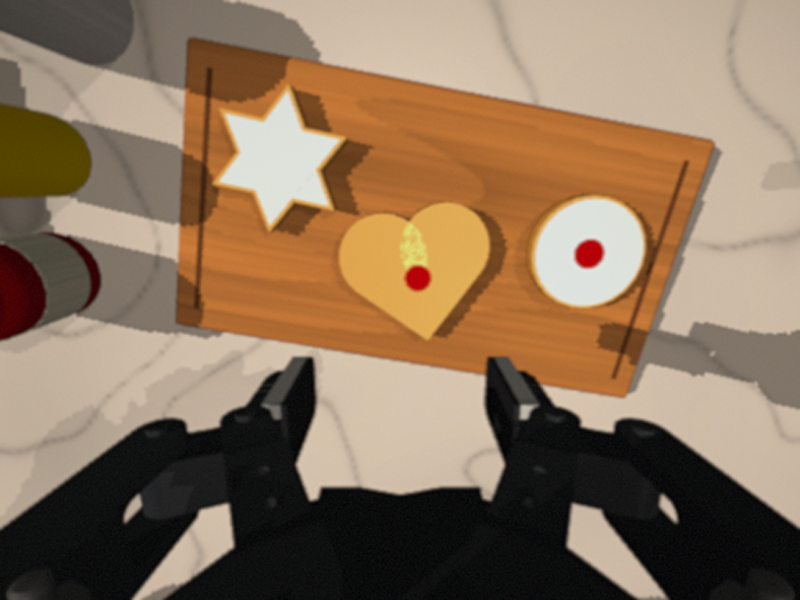

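The wrist view (800 px wide) shows the heart with its point at (427,339) and notch at (411,220). I'll fit its symmetry axis from the outline.

```bash
cat > heart.py <<'E'
from h import *
from scipy.optimize import minimize
def heart(c,seed,dbg=None,z=34):
    g=cv2.cvtColor(c["color"],cv2.COLOR_BGR2LAB); big=cv2.resize(c["color"],None,fx=4,fy=4,interpolation=cv2.INTER_CUBIC)
    s=tuple(int(v*4) for v in seed); ref=big[s[1]-6:s[1]+6,s[0]-6:s[0]+6].reshape(-1,3).mean(0)
    m=((big.astype(float)/np.maximum(ref,1)-1)[:,:,1:]); m=(np.abs(m).max(2)<.22).astype(np.uint8)
    m=cv2.morphologyEx(m,cv2.MORPH_OPEN,np.ones((7,7)))
    k,l=cv2.connectedComponents(m); m=(l==l[s[1],s[0]]).astype(np.uint8)
    ct=max(cv2.findContours(m,cv2.RETR_EXTERNAL,cv2.CHAIN_APPROX_NONE)[0],key=cv2.contourArea)
    uv=(ct[:,0,:]+.5)/4-.5; P=onz(c,uv,z)[:,:2]
    # symmetry: mirror and compare by IoU on 0.5 mm raster
    o=P.mean(0); S=4
    def ras(Q): 
        im=np.zeros((640,640),np.uint8); cv2.fillPoly(im,[np.round(((Q-o)*S+320)*16).astype(np.int32)],255,shift=4,lineType=cv2.LINE_AA); return im.astype(float)
    base=ras(P)
    def cost(v):
        n=np.array([-np.sin(v[0]),np.cos(v[0])]); Q=P-2*(((P-o)@n)-v[1]*1)[:,None]*n
        return np.abs(ras(Q)-base).sum()/255/S/S
    best=min((minimize(cost,[t,0],method="Nelder-Mead",options=dict(initial_simplex=[[t,0],[t+.1,0],[t,2]],xatol=1e-3,fatol=.1)) for t in (.3,.42,.55)),key=lambda r:r.fun)
    t,d=best.x; x=np.array([np.cos(t),np.sin(t)]); n=np.array([-x[1],x[0]]); a=(P-o)@x; b=(P-o)@n-d
    lo=a.min(); mid=a[np.abs(b)<3]; 
    print("axis deg",np.degrees(t).round(2),"resid mm2",round(best.fun,1),"len",np.ptp(a).round(1),"wid",np.ptp(b).round(1),"notch-point",(mid.max()-lo).round(1))
    org=o+d*n+(lo+46)*x; org2=o+d*n+(a.max()-55)*x
    print("origin from point",org.round(1),"from lobes",org2.round(1))
    if dbg:
        im=big.copy(); cv2.drawContours(im,[ct],-1,(255,0,0),1); cv2.imwrite(f"pics/{dbg}.png",im)
    return t,org
if __name__=="__main__":
    c=load("w1"); heart(c,(240,170),"h1")
    L=load("w1")["color"][150:160,:,:]
E
python3 heart.py
```

```text
axis deg 23.06 resid mm2 49.4 len 100.1 wid 110.4 notch-point 92.9
origin from point [ 507.8 -153.8] from lobes [ 507.  -154.1]
```

Request:
servo_tool(dp=[[-6, 5, -20], [-18, 14, -60], [-30, 25, -105], [-30, 37, -150], [-30, 48, -195], [-30, 59, -240], [-30, 70, -285], [-30, 81, -330]], rot=[[0, 0, 0], [0, 0, 0], [0, 0, 0], [0, 0, 0], [0, 0, 0], [0, 0, 0], [0, 0, 0], [0, 0, 0]], grip=[60, 60, 60, 60, 60, 60, 60, 60])

```text
clock: 2.6
position: [507.8, 201.1, 250.9]
tool_rot: [0.556, 0.437, 0.556, -0.437]
contact_force: [0.2, -0.1, -0.6]
gripper_width: 59.8
```

Request:
servo_tool(dp=[[0, 10, -42], [0, 20, -82], [0, 28, -113], [0, 33, -134], [0, 34, -141], [0, 34, -141], [0, 34, -141], [0, 34, -141]], rot=[[0, 0, 0], [0, 0, 0], [0, 0, 0], [0, 0, 0], [0, 0, 0], [0, 0, 0], [0, 0, 0], [0, 0, 0]], grip=[60, 60, 60, 60, 60, 60, 60, 60])

```text
clock: 3.4
position: [507.9, 343.9, 250.5]
tool_rot: [0.556, 0.437, 0.556, -0.437]
contact_force: [0.1, -1.0, -0.9]
gripper_width: 60.1
```

```bash
python3 - <<'E'
from h import *
c=snap("wrist","w2"); s=arm.observe(); print(s["clock"],s["position"],s["gripper_width"]); print(T_tool(s)[:3,:3].round(4).tolist())
cv2.imwrite("pics/w2z.png",cv2.resize(c["color"],(800,600),interpolation=cv2.INTER_CUBIC))
E
```

```text
3.45 [507.89107053 344.07641271 250.55093405] 60.035422069040656
[[0.0003, 0.9718, 0.2359], [-0.0002, 0.2359, -0.9718], [-1.0, 0.0002, 0.0003]]
```

View pics/w2z.png

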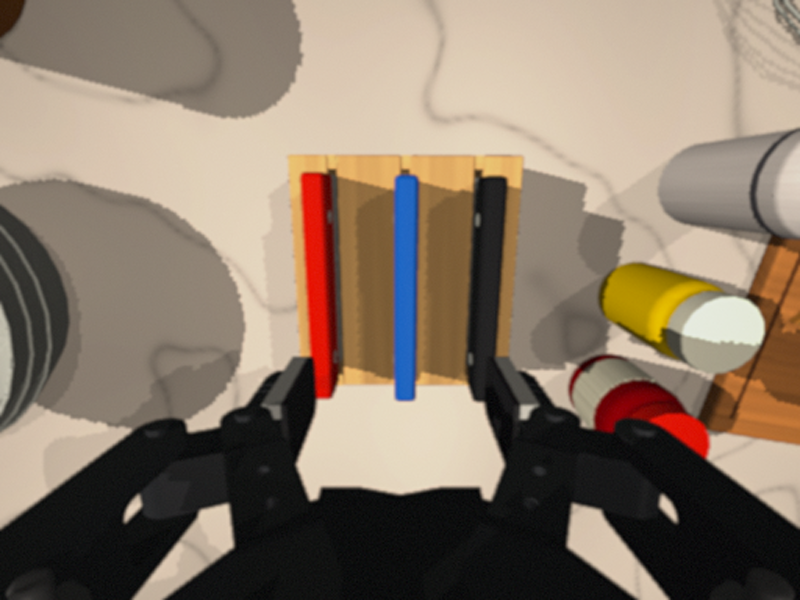

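The wrist view shows the blue grip nearly parallel to the jaws, running from (406,177) to (405,400), with almost no lean relative to its slot end at (406,170). I'll measure it to subpixel.

```bash
cat > blue.py <<'E'
from h import *
def blue(c,z):
    big=cv2.resize(c["color"],None,fx=4,fy=4,interpolation=cv2.INTER_CUBIC); b=big.astype(int)
    m=((b[:,:,0]-b[:,:,2]>50)&(b[:,:,0]>80)).astype(np.uint8); k,l,st,ce=cv2.connectedComponentsWithStats(m)
    i=1+np.argmax(st[1:,4]); ct=cv2.findContours((l==i).astype(np.uint8),cv2.RETR_EXTERNAL,cv2.CHAIN_APPROX_NONE)[0][0]
    P=onz(c,(ct[:,0,:]+.5)/4-.5,z)[:,:2].astype(np.float32); r=cv2.minAreaRect(P); 
    print("z",z,"centre",np.round(r[0],2),"size",np.round(r[1],2),"ang",round(r[2],2)); return (l==i),r
if __name__=="__main__":
    c=load("w2"); m,_=blue(c,127); blue(c,122)
    T=T_tool(arm.observe())
    for v in (103,104,106,107,108,109,110,111,112): print(v,c["color"][v,250:270].sum(1).tolist())
    for v in (120,150,200,240):
        cols=np.where(m[v*4])[0]; print(v,cols.min()/4,cols.max()/4, c["color"][v,180:200].sum(1).tolist()[:0])
    # block top edges at z=70 on row 105
    for u0,u1 in ((180,196),(326,340)): print(u0,c["color"][104,u0:u1].sum(1).tolist())
E
python3 blue.py
```

```text
z 127 centre [511.39 341.44] size [137.28  12.86] ang 13.38
z 122 centre [510.19 341.09] size [140.09  13.12] ang 13.38
103 [514, 513, 511, 516, 507, 478, 449, 496, 531, 541, 538, 540, 532, 520, 513, 511, 511, 511, 507, 513]
104 [515, 510, 512, 513, 507, 477, 449, 489, 527, 539, 540, 534, 528, 520, 513, 512, 506, 511, 509, 516]
106 [512, 510, 511, 516, 509, 476, 435, 481, 527, 536, 533, 529, 528, 522, 515, 511, 508, 508, 510, 512]
107 [512, 511, 512, 513, 510, 467, 418, 441, 478, 495, 497, 497, 511, 516, 514, 511, 508, 511, 512, 512]
108 [512, 512, 512, 515, 512, 466, 379, 331, 344, 346, 347, 384, 469, 512, 519, 514, 510, 509, 510, 513]
109 [511, 509, 510, 518, 511, 462, 343, 251, 223, 222, 230, 301, 433, 507, 518, 514, 509, 512, 509, 515]
110 [513, 510, 512, 517, 513, 455, 342, 255, 241, 242, 237, 294, 415, 491, 505, 502, 510, 511, 511, 514]
111 [512, 510, 507, 504, 483, 420, 337, 277, 270, 273, 267, 293, 371, 424, 444, 458, 486, 504, 510, 516]
112 [512, 509, 496, 465, 412, 362, 310, 278, 272, 280, 273, 281, 312, 340, 346, 365, 414, 464, 500, 512]
120 253.25 267.25 []
150 252.5 266.75 []
200 252.5 266.0 []
240 252.5 265.5 []
180 [619, 620, 624, 615, 588, 555, 544, 544, 538, 539, 535, 534, 530, 536, 527, 520]
326 [516, 509, 516, 522, 527, 535, 535, 530, 533, 574, 616, 631, 627, 626]
```

```bash
python3 - <<'E'
from h import *
from blue import blue
c=load("w2"); T=T_tool(arm.observe())
tl=lambda P:((P-T[:3,3])@T[:3,:3])
sl=tl(onz(c,[[259.0,109.5]],70)); print("slot far end tool",sl.round(2))
for z in(125,127):
    _,r=blue(c,z); ce=tl(np.array([*r[0],z])); print("grip centre tool",ce.round(2))
    d=np.radians(13.38); p=tl(np.array([r[0][0]+68*np.cos(d),r[0][1]+68*np.sin(d),z])); print("grip far end tool",p.round(2))
print("slot other edges", tl(onz(c,[[255.6,109],[262.4,109],[184.6,104],[335.3,104]],70)).round(2))
E
```

```text
slot far end tool [[180.57  75.29   3.77]]
z 125 centre [510.91 341.3 ] size [138.4   12.96] ang 13.38
grip centre tool [125.55   2.25   3.37]
grip far end tool [125.57  70.25   3.69]
z 127 centre [511.39 341.44] size [137.28  12.86] ang 13.38
grip centre tool [123.55   2.76   3.35]
grip far end tool [123.57  70.76   3.66]
slot other edges [[ 1.8057e+02  7.5800e+01  1.5000e-01]
 [ 1.8057e+02  7.5790e+01  7.3800e+00]
 [ 1.8054e+02  8.0910e+01 -7.4920e+01]
 [ 1.8059e+02  8.0740e+01  8.4420e+01]]
```

Request:
servo_tool(dp=[[10, 1, 1], [30, 2, 2], [50, 2.5, 3.4], [70, 2.5, 3.4], [82, 2.5, 3.4], [85, 2.5, 3.4], [85, 2.5, 3.4], [85, 2.5, 3.4]], rot=[[0.005, 0, 0], [0.005, 0, 0], [0.005, 0, 0], [0.005, 0, 0], [0.005, 0, 0], [0.005, 0, 0], [0.005, 0, 0], [0.005, 0, 0]], grip=[36, 36, 36, 36, 36, 36, 36, 36])

```text
clock: 4.25
position: [511.2, 342.9, 166.2]
tool_rot: [0.555, 0.439, 0.555, -0.437]
contact_force: [0.6, -0.5, 0.1]
gripper_width: 36.0
```

```bash
python3 - <<'E'
from h import *
from blue import blue
c=snap("wrist","w3"); s=arm.observe(); T=T_tool(s); print(s["clock"],s["position"],s["gripper_width"],s["contact_force"])
tl=lambda P:((P-T[:3,3])@T[:3,:3])
for z in(125,127):
    m,r=blue(c,z); print("grip centre tool",tl(np.array([*r[0],z])).round(2))
for v in (60,100,150,200):
    x=np.where(m[v*4])[0]
    if len(x): print(v,tl(onz(c,[[x.min()/4,v],[x.max()/4,v]],127)).round(2).tolist())
cv2.imwrite("pics/w3z.png",cv2.resize(c["color"],(800,600),interpolation=cv2.INTER_CUBIC))
E
```

```text
4.3 [511.24307374 342.92064075 166.28610293] 35.99744719453751 [-0.29131098 -0.10497042  0.05427296]
z 125 centre [511.3  341.31] size [137.55  13.29] ang 13.32
grip centre tool [41.28 -0.39  1.59]
z 127 centre [512.07 341.51] size [135.85  13.13] ang 13.32
grip centre tool [39.29  0.4   1.58]
150 [[39.38, 47.35, -4.65], [39.37, 47.34, 8.24]]
200 [[39.32, 16.82, -4.62], [39.31, 16.81, 8.3]]
```

View pics/w3z.png

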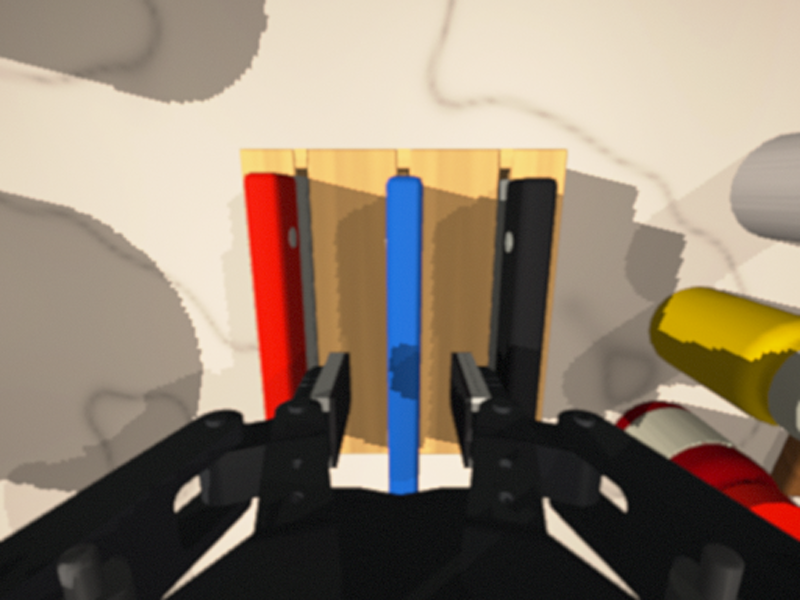

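```bash
python3 - <<'E'
from h import *
from blue import blue
c=snap("wrist","w4"); s=arm.observe(); T=T_tool(s); print(s["clock"],s["position"],s["joint_velocities"].round(3),T[:3,:3].round(4).tolist())
tl=lambda P:((P-T[:3,3])@T[:3,:3])
m,r=blue(c,127); print("grip centre tool",tl(np.array([*r[0],127])).round(2))
a=load("w3")["color"];
for v in (96,98,100,102,104):print(v,c["color"][v,246:272].sum(1).tolist())
E
```

```text
4.35 [511.19832839 342.93077234 166.2849825 ] [ 0.002 -0.     0.004  0.001 -0.001 -0.001] [[0.0017, 0.9726, 0.2326], [0.0008, 0.2326, -0.9726], [-1.0, 0.0019, -0.0004]]
z 127 centre [512.06 341.51] size [135.93  13.13] ang 13.33
grip centre tool [39.29  0.43  1.59]
96 [540, 540, 539, 543, 545, 540, 524, 506, 548, 590, 600, 598, 598, 596, 598, 600, 594, 572, 554, 539, 536, 536, 535, 534, 536, 536]
98 [567, 567, 568, 572, 578, 575, 546, 490, 500, 567, 597, 603, 599, 603, 603, 597, 584, 574, 573, 572, 568, 566, 568, 566, 565, 566]
100 [570, 569, 569, 572, 573, 572, 548, 492, 498, 566, 600, 600, 602, 599, 602, 598, 586, 576, 572, 567, 568, 568, 568, 567, 565, 570]
102 [573, 566, 570, 572, 574, 574, 549, 489, 491, 555, 587, 595, 594, 592, 595, 590, 582, 576, 573, 571, 568, 569, 567, 569, 566, 567]
104 [569, 567, 569, 569, 575, 574, 547, 493, 490, 555, 587, 596, 592, 593, 594, 589, 579, 575, 569, 571, 566, 565, 567, 566, 564, 569]
```

Request:
servo_tool(dp=[[0, 0, 1.6], [12, 0, 1.6], [25, 0, 1.6], [37, 0, 1.6], [46, 0, 1.6], [50, 0, 1.6], [50, 0, 1.6], [50, 0, 1.6]], rot=[[0, 0, 0], [0, 0, 0], [0, 0, 0], [0, 0, 0], [0, 0, 0], [0, 0, 0], [0, 0, 0], [0, 0, 0]], grip=[36, 36, 36, 36, 36, 30, 24, 22], squeeze=30)

```text
clock: 5.15
position: [511.3, 341.3, 115.4]
tool_rot: [0.555, 0.438, 0.555, -0.438]
contact_force: [0.5, 1.2, 0.7]
gripper_width: 21.6
```

Request:
servo_tool(dp=[[0, 0, 0], [0, 0, 0], [0, 0, 0], [0, 0, 0], [0, 0, 0], [0, 0, 0], [0, 0, 0], [0, 0, 0]], rot=[[0, 0, 0], [0, 0, 0], [0, 0, 0], [0, 0, 0], [0, 0, 0], [0, 0, 0], [0, 0, 0], [0, 0, 0]], grip=[18, 16, 14, 12, 10, 8, 8, 8], squeeze=30)

```text
clock: 5.95
position: [511.4, 341.3, 115.7]
tool_rot: [0.555, 0.438, 0.555, -0.438]
contact_force: [-0.9, -0.0, 5.2]
gripper_width: 13.5
```

```bash
python3 - <<'E'
from h import *
c=snap("wrist","w5");s=arm.observe();print(s["clock"],s["position"],s["gripper_width"],s["contact_force"],s["torque"],T_tool(s)[:3,:3].round(4).tolist())
cv2.imwrite("pics/w5z.png",c["color"])
E
```

```text
6.0 [511.3348333  341.27658684 115.71087658] 13.45436353370891 [-0.57594134  0.84588248  5.05366215] [0.06374463 0.09829521 0.0260189 ] [[0.0008, 0.9725, 0.2327], [0.0003, 0.2327, -0.9725], [-1.0, 0.0008, -0.0002]]
```

View pics/w5z.png

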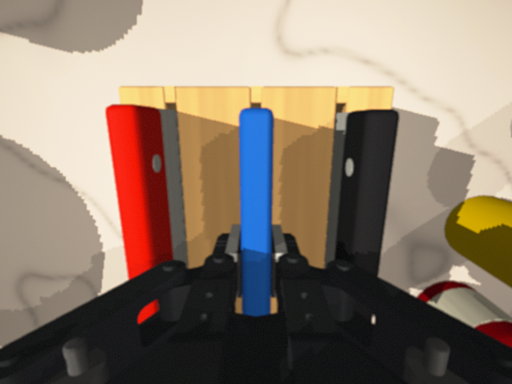

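The wrist view shows the blue grip clamped centrally between the pads at (256,240), with red and black untouched. Now the lift.

Request:
servo_tool(dp=[[0, 0, 0], [0, 0, 0], [0, 0, 0], [-2, 0, 0], [-5, 0, 0], [-9, 0, 0], [-14, 0, 0], [-20, 0, 0]], rot=[[0, 0, 0], [0, 0, 0], [0, 0, 0], [0, 0, 0], [0, 0, 0], [0, 0, 0], [0, 0, 0], [0, 0, 0]], grip=[8, 8, 8, 8, 8, 8, 8, 8], squeeze=80)

```text
clock: 6.8
position: [511.0, 341.0, 135.4]
tool_rot: [0.555, 0.438, 0.555, -0.438]
contact_force: [-0.7, 0.4, -2.2]
gripper_width: 12.9
```

Request:
servo_tool(dp=[[-8, 0, 0], [-17, 0, 0], [-26, 0, 0], [-35, 0, 0], [-44, 0, 0], [-52, 0, 0], [-58, 0, 0], [-60, 0, 0]], rot=[[0, 0, 0], [0, 0, 0], [0, 0, 0], [0, 0, 0], [0, 0, 0], [0, 0, 0], [0, 0, 0], [0, 0, 0]], grip=[8, 8, 8, 8, 8, 8, 8, 8])

```text
clock: 7.6
position: [511.4, 341.3, 196.2]
tool_rot: [0.555, 0.438, 0.555, -0.438]
contact_force: [0.7, 0.5, -2.2]
gripper_width: 13.2
```

Request:
servo_tool(dp=[[-8, 0, 0], [-18, 0, 0], [-30, 0, 0], [-44, 0, 0], [-58, 0, 0], [-70, 0, 0], [-78, 0, 0], [-80, 0, 0]], rot=[[0, 0, 0], [0, 0, 0], [0, 0, 0], [0, 0, 0], [0, 0, 0], [0, 0, 0], [0, 0, 0], [0, 0, 0]], grip=[8, 8, 8, 8, 8, 8, 8, 8])

```text
clock: 8.4
position: [511.4, 341.3, 276.6]
tool_rot: [0.555, 0.439, 0.555, -0.437]
contact_force: [-0.3, -1.0, -3.5]
gripper_width: 12.9
```

```bash
python3 - <<'E'
from h import *
s=arm.observe();print(s["clock"],s["position"],s["gripper_width"],s["contact_force"],T_tool(s)[:3,:3].round(4).tolist())
ims=[]
for n in("side","scene"):
    c=snap(n,n+"1"); u=proj(c,s["position"])[0]; print(n,u)
    x,y=int(u[0]),int(u[1]); ims.append(cv2.resize(c["color"][max(0,y-45):y+75,max(0,x-50):x+50],None,fx=4,fy=4,interpolation=cv2.INTER_CUBIC)[:480])
cv2.imwrite("pics/lift.png",np.hstack(ims))
E
```

```text
8.4 [511.41167342 341.31218387 276.57216454] 12.910293195009615 [-0.26292754 -1.02040477 -3.48220483] [[0.0017, 0.9726, 0.2327], [0.0008, 0.2327, -0.9726], [-1.0, 0.0019, -0.0004]]
side [243.11118044 241.21717608]
scene [370.09518514 181.3257466 ]
```

View pics/lift.png

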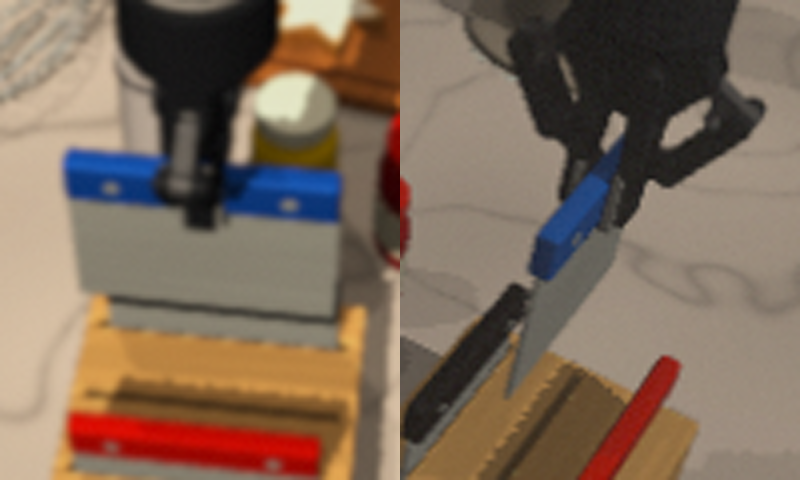

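The side and scene crops show the scraper clear of the block, hanging upright and centred in the jaws, with the other two still in their slots. Now the carry, with its lower edge at about 170 mm (the shaker is 132 mm high).

Request:
servo_tool(dp=[[0, -2.5, 10], [0, -7.5, 30], [0, -15, 60], [0, -24, 97], [0, -34, 137], [0, -44, 177], [0, -54, 217], [0, -64, 257]], rot=[[0, 0, 0], [0, 0, 0], [0, 0, 0], [0, 0, 0], [0, 0, 0], [0, 0, 0], [0, 0, 0], [0, 0, 0]], grip=[8, 8, 8, 8, 8, 8, 8, 8])

```text
clock: 9.3
position: [507.8, 74.1, 274.7]
tool_rot: [0.555, 0.438, 0.555, -0.438]
contact_force: [-0.2, -1.1, -2.8]
gripper_width: 12.9
```

Request:
servo_tool(dp=[[0, -10, 40], [0, -20, 80], [0, -29, 118], [0, -37.5, 152], [0, -45, 182], [0, -50.5, 204], [0, -54, 218], [0, -55.5, 224]], rot=[[-0.01, 0, 0], [-0.03, 0, 0], [-0.06, 0, 0], [-0.09, 0, 0], [-0.12, 0, 0], [-0.145, 0, 0], [-0.16, 0, 0], [-0.168, 0, 0]], grip=[8, 8, 8, 8, 8, 8, 8, 8])

```text
clock: 10.1
position: [505.9, -156.2, 274.6]
tool_rot: [0.589, 0.39, 0.59, -0.391]
contact_force: [0.4, 0.0, -1.9]
gripper_width: 13.1
```

Request:
servo_tool(dp=[[0, 0, 0], [8, 0, 0], [20, 0, 0], [34, 0, 0], [46, 0, 0], [55, 0, 0], [60, 0, 0], [60, 0, 0]], rot=[[0, 0, 0], [0, 0, 0], [0, 0, 0], [0, 0, 0], [0, 0, 0], [0, 0, 0], [0, 0, 0], [0, 0, 0]], grip=[8, 8, 8, 8, 8, 8, 8, 8])

```text
clock: 10.9
position: [506.6, -154.2, 214.5]
tool_rot: [0.589, 0.39, 0.59, -0.39]
contact_force: [0.1, -0.4, -2.4]
gripper_width: 13.0
```

```bash
python3 - <<'E'
from h import *
s=arm.observe();T=T_tool(s);print(s["clock"],s["position"],s["gripper_width"],s["contact_force"],T[:3,:3].round(4).tolist())
c=snap("wrist","w6")
im=[cv2.resize(c["color"],(400,300),interpolation=cv2.INTER_AREA)]
for n in("side","scene"):
    c=snap(n,n+"2"); u=proj(c,s["position"]-[0,0,60])[0]; x,y=int(u[0]),int(u[1]); print(n,x,y)
    im.append(cv2.resize(c["color"][y-45:y+45,x-60:x+60],(400,300),interpolation=cv2.INTER_CUBIC))
c=load("w6"); im.append(cv2.resize(c["color"][60:240,136:376],(400,300)))
cv2.imwrite("pics/over.png",np.vstack([np.hstack(im[:2]),np.hstack(im[2:])]))
E
```

```text
10.9 [ 506.55372489 -154.20932348  214.52347901] 13.031121965371778 [ 0.12296092 -0.38824175 -2.41560496] [[-0.0012, 0.9199, 0.3922], [0.0005, 0.3922, -0.9199], [-1.0, -0.001, -0.0009]]
side 305 146
scene 234 134
```

View pics/over.png

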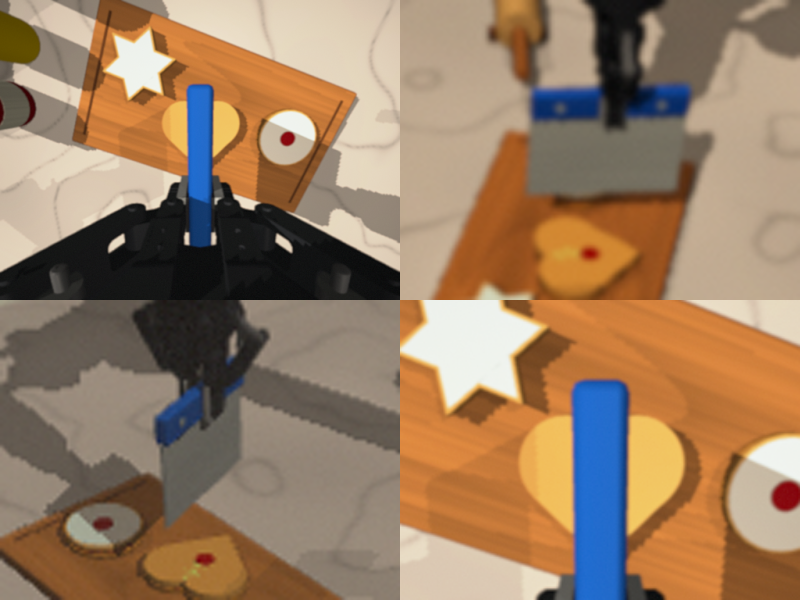

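The wrist view shows the grip lying over the heart from point to notch, with the star and round biscuits clear. I'll lower it part of the way, then check it against a projected model.

Request:
servo_tool(dp=[[5, 0.4, 0], [14, 0.8, 0], [25, 0.8, 0], [36, 0.8, 0], [45, 0.8, 0], [51, 0.8, 0], [54, 0.8, 0], [54, 0.8, 0]], rot=[[0, 0, 0], [0, 0, 0], [0, 0, 0], [0, 0, 0], [0, 0, 0], [0, 0, 0], [0, 0, 0], [0, 0, 0]], grip=[8, 8, 8, 8, 8, 8, 8, 8])

```text
clock: 11.85
position: [507.4, -154.1, 160.9]
tool_rot: [0.59, 0.39, 0.59, -0.39]
contact_force: [0.4, 0.4, -2.2]
gripper_width: 13.1
```

```bash
cat > ov.py <<'E'
from h import *
import sys
tag=sys.argv[1]; zb=float(sys.argv[2])  # TCP height above the lower edge
s=arm.observe();T=T_tool(s);print(s["clock"],s["position"],s["gripper_width"],s["contact_force"],T[:3,:3].round(4).tolist())
ax=np.c_[T[:3,1],-T[:3,2],-T[:3,0]]
X=lambda x,y,z:T[:3,3]+ax@np.array([x,y,z-zb])
segs=[[(-70,0,0),(70,0,0)],[(-70,0,0),(-70,0,87)],[(70,0,0),(70,0,87)],[(-70,7,115),(70,7,115)],[(-70,-7,115),(70,-7,115)]]
im=[]
h=np.radians(23.06);hx=np.array([np.cos(h),np.sin(h)]);ho=np.array([507.4,-154.])
for n in("side","scene"):
    c=snap(n,n+tag); u=proj(c,X(0,0,45))[0]; x,y=int(u[0]),int(u[1]); S=8
    x0,y0=x-25,y-36; b=cv2.resize(c["color"][y0:y0+72,x0:x0+50],(400,576),interpolation=cv2.INTER_CUBIC)
    x0-=0
    P=lambda p:tuple(int(v) for v in ((proj(c,p)[0]-[x0,y0]+.5)*S))
    for i,(a,d) in enumerate(segs): cv2.line(b,P(X(*a)),P(X(*d)),(0,255,0),1)
    cv2.line(b,P([*(ho-46*hx),34]),P([*(ho+46*hx),34]),(255,0,255),1)
    im.append(b)
cv2.imwrite(f"pics/ov{tag}.png",np.hstack(im))
E
sed -i 's/x0,y0=x-25,y-36; b=.*/x0,y0=x-40,y-50; S=5; b=cv2.resize(c["color"][y0:y0+110,x0:x0+80],(400,550),interpolation=cv2.INTER_CUBIC)/' ov.py
python3 ov.py A 103.7
python3 - <<'E'
from h import *
from blue import blue
c=snap("wrist","w7");s=arm.observe();T=T_tool(s)
m,r=blue(c,T[2,3]-103.7+115);print((( np.array([*r[0],T[2,3]+11.3])-T[:3,3])@T[:3,:3]).round(2))
E
```

```text
11.85 [ 507.4444575  -154.12800131  160.88434887] 13.132840635709645 [ 0.41834886  0.43985969 -2.22504594] [[-0.0006, 0.92, 0.392], [0.0002, 0.392, -0.92], [-1.0, -0.0005, -0.0004]]
z 173.00864622339617 centre [ 527.55 -145.67] size [94.04 13.64] ang 22.99
[-11.29  21.56  -0.19]
```

View pics/ovA.png

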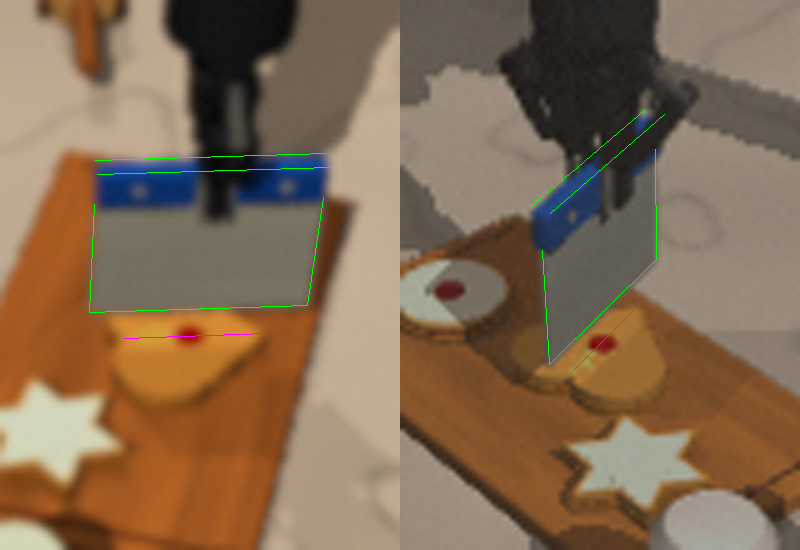

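The projected model matches the held scraper in both views to about half a pixel, so it is upright and level. The heart's line sits right too, so I'll go down the last 15 mm.

Request:
servo_tool(dp=[[2, 0.3, 0.1], [5, 0.5, 0.2], [8, 0.5, 0.2], [11, 0.5, 0.2], [13, 0.5, 0.2], [14, 0.5, 0.2], [14.5, 0.5, 0.2], [15, 0.5, 0.2]], rot=[[0, 0, 0], [0, 0, 0], [0, 0, 0], [0, 0, 0], [0, 0, 0], [0, 0, 0], [0, 0, 0], [0, 0, 0]], grip=[8, 8, 8, 8, 8, 8, 8, 8])

```text
clock: 12.8
position: [508.1, -154.2, 146.3]
tool_rot: [0.59, 0.39, 0.59, -0.39]
contact_force: [-0.4, -0.1, -2.5]
gripper_width: 12.8
```

```bash
sed -i 's/x-40,y-50; S=5; b=.*/x-30,y-30; S=400\/60; b=cv2.resize(c["color"][y0:y0+85,x0:x0+60],(400,567),interpolation=cv2.INTER_CUBIC)/; s/for i,(a,d) in enumerate(segs)/for i,(a,d) in enumerate([[(-90,0,0),(-72,0,0)],[(72,0,0),(90,0,0)]])/' ov.py; python3 ov.py B 103.7
```

```text
12.8 [ 508.1128992  -154.18425665  146.29582056] 12.835117124539666 [-0.3979855  -0.13496838 -2.52399204] [[0.0001, 0.92, 0.392], [-0.0001, 0.392, -0.92], [-1.0, 0.0, 0.0001]]
```

View pics/ovB.png

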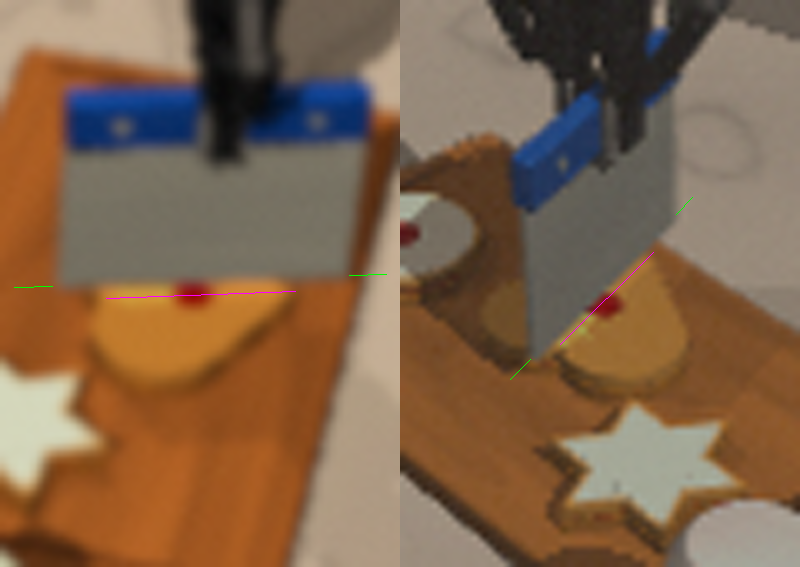

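The lower edge hovers just above the biscuit along the heart's line, and only the scraper's weight shows on the wrist. I'm handing it in.

```bash
python3 -c "
from station import arm
s=arm.observe();print(s['position'],s['contact_force'],s['gripper_width']);print(arm.sign_off())"
```

```text
[ 508.10848015 -154.14437746  146.32418654] [ 0.66477251 -0.81532193 -2.97404589] 12.93826974177213
the job is handed in; nothing more can be done
None
```

The blue scraper is now held upright over the heart's centre line, with its lower edge about 8.5 mm above the biscuit. It came straight up out of its slot and went over the jars with its lower edge at about 170 mm; the tallest jar is 132 mm. I handed the job in at about 13 s, still gripping it at 80 N.

**Last checks:**
- **Position:** the tool is at (508.1, -154.2) mm, and the heart's origin measured about (507.4, -154.0) mm. The scraper points at 23.1°, and the heart's axis at 23.06°.
- **Height:** the 8.5 mm assumes the scraper stood on the slot floor when gripped and has not slipped. The side camera puts the edge about 1 mm lower, which is within its calibration.
- **Contact:** the wrist feels only 2–3 N, which is about the scraper's own weight, so nothing is touching.
- **Lean:** upright to within what the pictures can show; I did not measure the remaining lean more finely.
- **Everything else:** I saw nothing disturbed in the pictures during or after the carry, but I did not re-measure the jars or the other scrapers.

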